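# Gauge the depth of a seated tappet

### The job

Take the depth gauge with the blue handle from its wooden stand, lower its rod into the yellow-ringed bore of the cylinder head and press the stiff tappet inside down until it bottoms out solidly on its seat, feeling for the stop and never pressing harder than about 25 N. Then slide the gauge's red collar down until it lies flush on the head to mark the depth, and leave the gauge standing there, upright and released, with everything else left where it was.

Things in the scene. Friction and masses are not known exactly. Their poses are not given: they have to be found in the camera images.
- head: fixed aluminium cylinder head, 140 x 200 x 110 mm (x, y, z); three bores in its flat top, in a row along its own y axis, 60 mm apart. Origin: centre of its underside. It may stand left or right, and turned
- bore_mouth (a point): centre of the mouth of the bore ringed in yellow, level with the head's top face (110 mm above the table); axes as the head's, z up. The bore is 14.5 mm in diameter, vertical and blind, with a square edge. In it sits a brass tappet that stuck part-way: its top is somewhere between 32 and 55 mm below the mouth, and its solid seat stops it when its top is 53 to 65 mm below the mouth; both depths differ each time and are not measured
- tappet (a joint): how far the tappet has been pushed down in the ringed bore, in m: 0 = highest, 0.016 = fully home on its seat; it starts at 0 to 0.006. Pushing it takes a steady 6 to 7 N (stiff drag, no spring: it stays where it is left); on the seat it stops solid
- gauge_handle (a point): middle of the blue handle of the depth gauge: handle 22 mm dia, 44 mm long (22 mm above and below this point), round. The gauge weighs about 240 g. z runs up along the rod
- gauge_tip (a point): lower end of the gauge's steel rod, on its axis: rod 12 mm dia with a 6 mm tapered nose, 95 mm from the tip to the underside of the handle (117 mm to the handle's middle). z runs up along the rod
- collar_face (a point): centre of the underside of the red marker collar that slides on the gauge's rod: flange 60 mm dia and 6 mm thick, with a hub 20 mm dia and 8 mm high on top (14 mm in all). It slides with about 1 N of friction and stays where it is left on the rod; it starts 0 to 4 mm below the handle
- stand_hole (a point): mouth of the hole of the fixed wooden stand in which the gauge stands at the start; stand 80 x 120 x 60 mm, holes 14.5 mm dia and 50 mm deep, two of them 60 mm apart along this point's y axis; the top face is 60 mm above the table, z up
- drift: plain brass drift, 12 mm dia, 88 mm long, standing in the stand's other hole (top 38 mm above the stand, 60 mm from the gauge); origin: centre of its lower end. Leave alone
- stud: dark steel stud, 12.4 mm dia, standing in one of the other bores of the cylinder head, 120 mm from the ringed bore, its top 18 mm above the head's top face; origin: centre of its lower end. Leave alone
- socket: steel socket, 24 mm dia, 30 mm high, standing between the head and the stand; origin: centre of its underside. Leave alone
- wrench: 200 mm steel spanner lying flat at the far side; origin: its middle, underside. Leave alone
- screwdriver: 200 mm screwdriver with a red handle lying to the left; origin: its middle, underside. Leave alone
- oil_can: green can, 66 mm dia, 120 mm high, at the far side; origin: centre of its underside. Leave alone
- gear: dark steel gear ring, 78 mm over the teeth, 18 mm high, lying at the far side; origin: centre of its underside. Leave alone

How it is judged:
On the way, in this order (a step that is already met when the one before it is completed fails the run):
1. the tappet is pressed fully home with the gauge's rod in the ringed bore (value of joint tappet above 0.0145 m and z of gauge_tip in the frame of bore_mouth below -0.05 m and horizontal distance between gauge_tip and bore_mouth below 0.004 m and angle between gauge_tip's own z axis and vertical below 0.1 rad), for 0.2 s.
2. the collar is slid down flush on the head, the rod still bottomed (all of step 1 and z of collar_face in the frame of bore_mouth below 0.0025 m and horizontal distance between collar_face and bore_mouth below 0.004 m), for 0.2 s.
At the end, for the whole second after the job is handed in: Tappet home (joint above 0.0145 m); gauge in the ringed bore, its tip over 50 mm below the mouth and within 4 mm of its axis, within 0.1 rad of upright; collar underside less than 2.5 mm above the head's top and within 4 mm of the bore's axis; gauge released and at rest (all of step 2 and linear speed of gauge below 0.01 m/s and contact force between the fingers and gauge below 0.05 N); the robot touches nothing.
It fails at once if the gauge (with its collar) pressed against the cylinder head or the tappet with more than 35 N (contact force between gauge and head above 35 N).
It fails at once if another loose thing on the bench, the stand or the head moved more than 30 mm (distance of any of drift, stud, socket, wrench, screwdriver, oil_can, gear from where it was at the start of the episode above 0.03 m).
It also fails if it takes over 54 s, if anything falls off the work surface, if the arm or the gripper's body presses on something with over 40 N, if the wrist force passes 120 N, or if a joint passes its speed limit or range.

### The arm

A 7-joint arm with a two-finger parallel gripper is mounted at the origin on the work surface. World frame = base frame: x ahead of the robot, y to its left, z up, the work surface at z = 0. Lengths are in m, angles in rad, forces in N, time in s.
With the tool pointing down it reaches from about 0.35 to 0.9 m from the base axis. Payload 19.9 kg.
Tool frame: the origin (TCP) lies at the centre of the arm's flange, where the gripper is bolted on; the fingertips stand r.finger_overhang ahead of it and the grasp point (between the pads) lies 155 mm ahead of it (r.finger_overhang is the distance from the TCP to the fingertips, in m); y points along the fingers, z is the direction in which the jaws open and shut, and the axes are right-handed (so a half turn about y gives the same grasp; the last joint's range is limited). The gripper opens to 85 mm and grips with 20 to 120 N. Pads are 22 mm wide; open, the fingers measure 114 mm over their backs; the gripper's body (76 mm by 85 mm) begins 54 mm behind the grasp point. The pads swing forward as they close: fully open they stand 13 mm farther back than shut.
Start: joints at [1.2, 0.417, -0.01, 1.614, 0.005, 1.111, -0.053], TCP at [0.202, -0.591, 0.405] pointing down, gripper open.
Joint ranges: [-2.81, 2.81], [-0.39, 2.02], [-1.27, 1.25], [0.06, 2.57], [-1.19, 4.33], [0.19, 2], [-2.82, 2.82]. Speed limits (rad/s): [1.89, 1.89, 2.39, 2.39, 3.01, 3.01, 3.01].

### API

Orientations are given as a unit quaternion [x, y, z, w].
In Python, from workcell import r, move_gripper, get_state, viewer, finish_job gives the robot as it stands. Calls block until the motion is done:
- r.move_to(position, orientation): joint-space move of the TCP to a pose.
- r.move_straight(position, rotation=None, velocity=0.15): straight line of the TCP; rotation=None keeps the orientation; velocity is the mean speed in m/s.
- r.goto_joints(angles): joint-space move.
- move_gripper(opening, squeeze=None): opening from 0.0 (shut) to 1.0 (fully open); squeeze is the grip in N (None keeps the last); returns when the fingers have stopped.
- r.hold(seconds).
- r.solve_ik(position, orientation): joint angles nearest the present ones, or None.
- get_state(): the state.
- viewer.camera(name): name is "scene" or "top"; returns a dict with "img" (420x560x3 uint8, red, green, blue), "fx", "fy", "cx", "cy" (pixels), "rvec" (rotation vector, rad) and "tvec" (3), from world to camera coordinates, as OpenCV has them. Camera axes: x right, y down, z forward; pixel columns grow to the right and rows downward; lengths in m; the calibration is good to about 2 mm. A picture is of the moment at which its call begins. There is no depth.
A pose or a line that the arm cannot do raises r.Unreachable and nothing moves.
- finish_job(): hands the job in, once; it reports no verdict.
The state is a dict: "t": time; "joint_pos": joint angles; "dq": joint speeds; "tau": joint torques, N m; "ee_pos": TCP position; "orientation": TCP orientation; "force": force on the tool from outside, world axes, zero at the start; "moment": the same for the moment, N m; "grip_width": opening from 0.0 (shut) to 1.0 (fully open).
Only numpy, scipy, OpenCV 4.12 (cv2) and the standard library are available. Lean on these libraries where they do the work, as an engineer would, in place of code of your own. Each camera call takes 0.05 s, during which the arm holds its last target. There are 200 camera calls.

## Working session

There is one attempt and no reset: what is moved stays moved. The work goes in short steps, each a Python script; the robot and the scene stay as the last script left them, time stands still between calls to the robot, and variables do not carry over. Pictures are saved under pics/ and viewed, about 8 in all and at most 12, crops included, and the job is handed in when it is done.

```bash
mkdir -p pics; ls; python3 - <<'E'
from workcell import r,get_state,viewer
import cv2
for n in("scene","top"):
    c=viewer.camera(n); cv2.imwrite(f"pics/{n}0.png",c["img"][:,:,::-1])
    print(n,[c[k] for k in("fx","fy","cx","cy","rvec","tvec")])
print(get_state(), r.finger_overhang)
E
```

```text
pics
scene [414.53002574923136, 414.53002574923136, 282.5769588280251, 209.53429084911164, array([ 2.14039138,  0.73888862, -0.35736144]), array([-0.50946325, -0.15515414,  1.19981725])]
top [384.23782995969424, 384.23782995969424, 283.22204893306264, 208.80565174809564, array([ 2.15020829, -2.14148123,  0.17920919]), array([0.02133095, 0.60485632, 1.0432791 ])]
{'t': 0.1, 'joint_pos': array([ 1.19946897,  0.41788911, -0.01028679,  1.61410514,  0.0046879 ,
        1.11070938, -0.05301623]), 'dq': array([-0.00021698, -0.00168757, -0.00091279, -0.00327063,  0.00048674,
        0.00072275, -0.00059506]), 'tau': array([ 4.58204649e-04, -8.65823007e+01,  6.80077337e-01, -4.35643101e+01,
        1.92215043e-02,  5.01759103e-03,  1.97442005e-04]), 'ee_pos': array([ 0.20238382, -0.59119553,  0.40414223]), 'orientation': array([-0.11616498,  0.69788811, -0.69714125,  0.11598258]), 'force': array([-0.22698446, -0.83655731,  0.18696611]), 'moment': array([-0.0087662 ,  0.0128234 ,  0.02546025]), 'grip_width': 1.0006802491215716} 0.1734
```

View pics/top0.png

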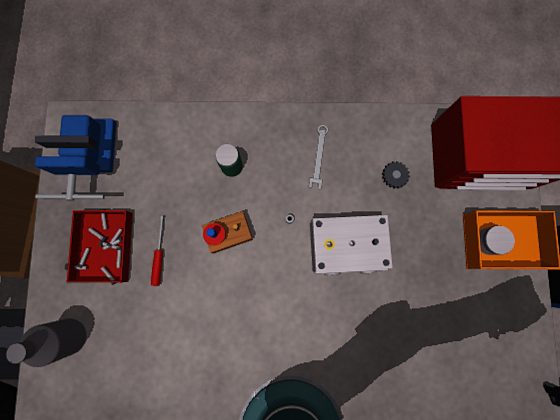

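View pics/scene0.png

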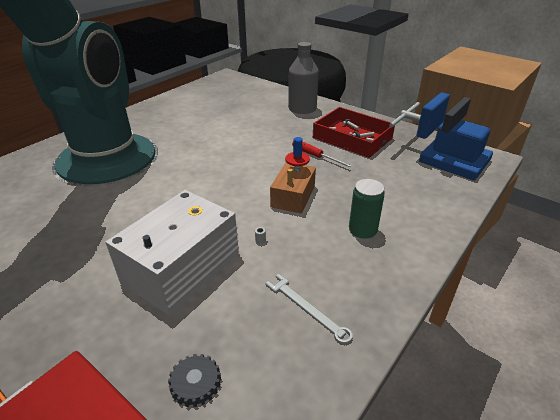

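```bash
cat > h.py <<'E'
from workcell import r,move_gripper,get_state,viewer,finish_job
import numpy as np, cv2
from scipy.optimize import least_squares
from scipy.spatial.transform import Rotation as R
def cams(): return {n:viewer.camera(n) for n in("scene","top")}
def proj(c,P):
    K=np.array([[c["fx"],0,c["cx"]],[0,c["fy"],c["cy"]],[0,0,1]])
    return cv2.projectPoints(np.asarray(P,float).reshape(-1,3),c["rvec"],c["tvec"],K,None)[0].reshape(-1,2)
def blob(c,lo,hi,near=None,rad=40):
    m=cv2.inRange(cv2.cvtColor(c["img"],cv2.COLOR_RGB2HSV),lo,hi)
    if near is not None:
        k=np.zeros_like(m); cv2.circle(k,tuple(int(v) for v in near),rad,255,-1); m&=k
    n,l,s,ce=cv2.connectedComponentsWithStats(m)
    if n<2: return None
    i=1+np.argmax(s[1:,4]); return ce[i],s[i]
def cyl(p,rad,h,ax=(0,0,1)):
    a=np.linspace(0,2*np.pi,40); o=np.c_[rad*np.cos(a),rad*np.sin(a),0*a]
    return np.r_[o+[0,0,h/2],o-[0,0,h/2]]+p
def hullc(c,P):
    m=cv2.moments(cv2.convexHull(proj(c,P).astype(np.float32))); return np.array([m["m10"],m["m01"]])/m["m00"]
def fit(C,obs,model,x0):
    s=least_squares(lambda p:np.concatenate([hullc(C[n],model(p))-obs[n] for n in obs]),x0); return s.x,s.fun
BL=((105,120,40),(130,255,255)); YE=((20,130,80),(35,255,255))
def tool(yaw,tilt=0,flip=False):
    "jaws (tool z) along yaw; fingers (tool y) down, tilted forward by tilt"
    z=np.array([np.cos(yaw),np.sin(yaw),0]); f=np.array([np.sin(yaw),-np.cos(yaw),0])  # f horizontal, perp to jaw
    y=-np.cos(tilt)*np.array([0,0,1])+np.sin(tilt)*f
    return R.from_matrix(np.c_[np.cross(y,z),y,z])
def tcp(g,o,ov=.155): return np.asarray(g)-ov*o.as_matrix()[:,1]
E
python3 - <<'E'
from h import *
C=cams()
b={"scene":blob(C["scene"],*BL,(298,147),25),"top":blob(C["top"],*BL,(212,232),20)}
y={"scene":blob(C["scene"],*YE,(195,211),20),"top":blob(C["top"],*YE,(330,244),20)}
print(b,y)
x,f=fit(C,{n:b[n][0] for n in b},lambda p:cyl(p,.011,.044),[.5,.2,.127]); print("handle",x,f)
x,f=fit(C,{n:y[n][0] for n in y},lambda p:cyl([*p,.11],.01,1e-4),[.5,-.1]); print("ring",x,f)
o=R.from_quat(get_state()["orientation"]).as_matrix(); print(o)
hx=np.array([0,0,0])
for P in ("wait",): pass
a=cv2.resize(C["top"]["img"][190:290,190:400],None,fx=3.8,fy=3.8,interpolation=cv2.INTER_CUBIC); cv2.imwrite("pics/crop1.png",a[:,:,::-1])
E
```

```text
{'scene': (array([297.47682119, 146.31788079]), array([294, 137,   8,  20, 151], dtype=int32)), 'top': (array([210.83333333, 232.5       ]), array([207, 229,   9,   8,  60], dtype=int32))} {'scene': (array([194.60344828, 210.44827586]), array([188, 206,  14,   9,  58], dtype=int32)), 'top': (array([329.26, 243.88]), array([324, 239,  11,  10,  50], dtype=int32))}
handle [0.52799865 0.21213218 0.1218215 ] [0.45391764 0.01788719 0.28530295 0.51864324]
ring [ 0.50285668 -0.09963284] [ 0.19215531 -1.06733111  0.91032402 -0.36433605]
[[-9.46100628e-01 -2.89047829e-04  3.23872689e-01]
 [-3.23872813e-01  6.66849888e-04 -9.46100394e-01]
 [ 5.74937986e-05 -9.99999736e-01 -7.24521831e-04]]
```

View pics/crop1.png

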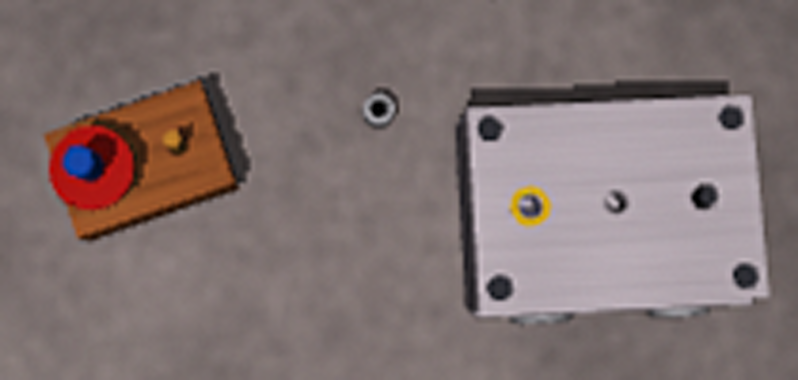

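```bash
python3 - <<'E'
from h import *
o=tool(-np.pi/2)
H=np.array([.528,.212,0]); B=np.array([.503,-.0996,0])
for g in ([*H[:2],.26],[*H[:2],.130],[*H[:2],.30],[*B[:2],.30],[*B[:2],.165]): print(r.solve_ik(tcp(g,o),o.as_quat()))
for t in (-.5,-.8):
  for z in (.116,.20): 
    q=tool(-np.pi/2,t); print(t,q.as_matrix()[:,1],r.solve_ik(tcp([*B[:2],z],q,.1734),q.as_quat()))
move_gripper(.6,60)
r.move_to(tcp([*H[:2],.26],o),o.as_quat())
r.move_straight(tcp([*H[:2],.16],o),velocity=.15)
s=get_state();print(s["t"],s["ee_pos"],s["force"],s["grip_width"])
C=cams()
for n,(u,v) in dict(top=(212,232),scene=(298,147)).items():
    cv2.imwrite(f"pics/p_{n}.png",cv2.resize(C[n]["img"][v-60:v+60,u-60:u+60],None,fx=4,fy=4)[:,:,::-1])
a=np.hstack([cv2.imread(f"pics/p_{n}.png")[:,40:440] for n in("top","scene")]);cv2.imwrite("pics/pre.png",a)
E
```

```text
[ 0.25854513  0.44325642 -0.90254508  1.72263602  0.37597445  1.16001666
 -2.32121017]
[ 0.09381325  0.55676295 -0.68745312  1.83788242  0.44065664  0.9046072
 -2.36931315]
[ 0.30392064  0.41998816 -0.96455871  1.67339977  0.36213816  1.24017807
 -2.31060018]
[ 0.49216093  0.18903435 -0.40461221  1.81739726  0.08108385  1.15133051
 -1.50986717]
[ 0.43186899  0.34363027 -0.35192005  1.95989282  0.15338417  0.86348254
 -1.57192177]
-0.5 [ 4.79425539e-01  1.73472348e-17 -8.77582562e-01] [-0.12661594  0.22969233  0.34810861  2.34861717 -1.12968475  0.1882429
 -0.29754371]
-0.5 [ 4.79425539e-01  1.73472348e-17 -8.77582562e-01] [ 0.72214078  0.07030041 -0.54568623  2.25735424 -0.16032426  0.33594342
 -1.24581237]
-0.8 [ 7.17356091e-01  1.38777878e-17 -6.96706709e-01] [ 1.2098383   0.49817459 -1.07404387  2.48957724  2.72570013  0.43017013
  2.39488045]
-0.8 [ 7.17356091e-01  1.38777878e-17 -6.96706709e-01] [ 0.95978444  0.06469984 -0.72828621  2.44650532  3.93389941  0.19102396
  0.9819362 ]
4.4917 [0.52821947 0.21224221 0.31577692] [-1.07909878  0.22972039  0.75789216] 0.5991329396540748
```

View pics/pre.png

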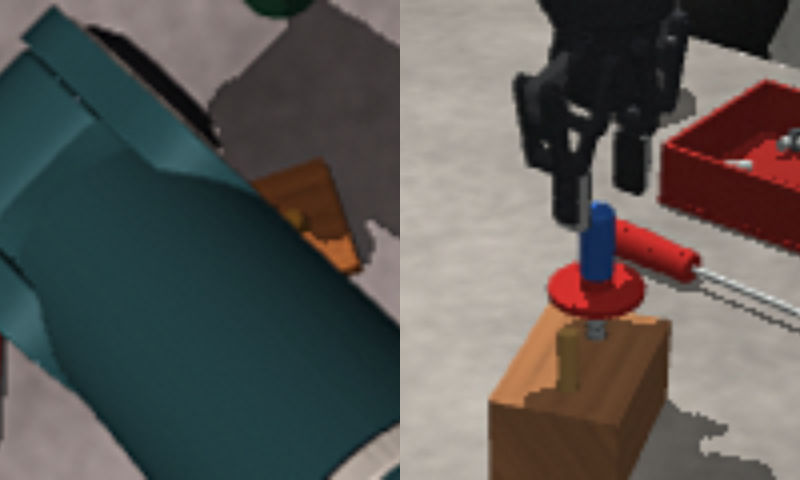

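```bash
python3 - <<'E'
from h import *
o=tool(-np.pi/2); H=np.array([.528,.212])
r.move_straight(tcp([*H,.130],o),velocity=.08)
s=get_state();print(s["t"],s["ee_pos"],s["force"])
move_gripper(0,60)
s=get_state();print(s["t"],s["ee_pos"],s["force"],s["moment"],s["grip_width"])
r.move_straight(tcp([*H,.20],o),velocity=.1)
r.move_straight(tcp([*H,.30],o),velocity=.2)
s=get_state();print(s["t"],s["ee_pos"],s["force"],s["moment"],s["grip_width"])
r.move_to(tcp([.503,-.0996,.28],o),o.as_quat())
s=get_state();print(s["t"],s["ee_pos"],s["force"],s["moment"],s["grip_width"])
C=cams()
a=np.hstack([cv2.resize(C[n]["img"][v-60:v+60,u-50:u+50],None,fx=4,fy=4) for n,(u,v) in dict(top=(329,244),scene=(195,180)).items()])
cv2.imwrite("pics/above.png",a[:,:,::-1])
for t in(.5,.65,.8):
  for yaw in np.arange(-8,8)*np.pi/8:
    q=tool(yaw,t); z=[r.solve_ik(tcp([.503,-.0996,h],q,.1734),q.as_quat()) for h in(.116,.2)]
    if all(v is not None for v in z): print(t,round(yaw,2),np.round(z[0],2),np.round(z[1]-z[0],1))
E
```

```text
5.1167 [0.5279384  0.2121296  0.28469309] [ 0.11963261 -0.61546039  1.15092139]
5.5 [0.52825357 0.21157157 0.28539789] [-1.28042939 -4.27690115  5.19990494] [-1.03113121  0.20829397 -0.02337955] 0.2415309233113558
7.0 [0.52784959 0.21169211 0.45367489] [-0.63948669 -0.41072952 -2.44859329] [-0.02320691 -0.0443513  -0.00406541] 0.24250549307274122
8.1917 [ 0.50328161 -0.09836425  0.43499066] [ 0.09787712 -0.22204527 -2.35088124] [ 0.02455923 -0.01848965  0.0277523 ] 0.2433793684907507
0.5 -3.14 [ 0.91  0.59 -0.66  1.88 -0.15  0.95 -2.73] [ 0.  -0.1 -0.  -0.1 -0.1  0.2 -0. ]
0.5 -2.75 [ 0.86  0.67 -0.69  1.76  0.01  1.14 -2.53] [ 0.  -0.1 -0.  -0.1 -0.1  0.1  0. ]
0.5 -2.36 [ 0.79  0.74 -0.74  1.66  0.17  1.3  -2.34] [ 0.  -0.1 -0.  -0.1 -0.1  0.1  0. ]
0.5 -1.96 [ 0.72  0.78 -0.78  1.62  0.33  1.42 -2.12] [ 0.  -0.1 -0.  -0.1 -0.1  0.1  0. ]
0.5 -1.57 [ 0.65  0.8  -0.82  1.62  0.48  1.5  -1.88] [ 0.  -0.1 -0.  -0.1 -0.1  0.1  0. ]
0.5 -1.18 [ 0.6   0.79 -0.86  1.66  0.64  1.51 -1.65] [ 0.  -0.1 -0.  -0.1 -0.1  0.1  0.1]
0.5 -0.79 [ 0.58  0.76 -0.9   1.75  0.79  1.48 -1.41] [ 0.  -0.1 
[... 2773 characters left out ...]
.83 -0.88  1.8   1.04  1.68 -1.3 ] [ 0.1 -0.1 -0.1 -0.  -0.   0.1  0.1]
0.8 0.0 [ 0.41  0.73 -0.9   2.    1.23  1.52 -1.14] [ 0.1 -0.1 -0.1 -0.  -0.1  0.1  0.1]
0.8 0.39 [ 0.46  0.62 -0.92  2.2   1.44  1.31 -1.  ] [ 0.1 -0.2 -0.2 -0.  -0.1  0.   0.2]
0.8 0.79 [ 0.59  0.51 -0.94  2.38  1.74  1.05 -0.89] [ 0.2 -0.2 -0.2 -0.  -0.3 -0.1  0.3]
0.8 1.18 [ 0.83  0.44 -0.97  2.49  2.18  0.74 -0.82] [ 0.3 -0.3 -0.2 -0.1 -0.3 -0.3  0.3]
0.8 1.57 [ 1.08  0.42 -0.92  2.49  2.91  0.41 -0.98] [-0.1 -0.4  0.2 -0.   1.  -0.2 -1.2]
0.8 2.36 [ 1.28  0.58 -0.84  2.2  -0.85  0.48 -2.6 ] [-0.  -0.2  0.1 -0.  -0.   0.2 -0.1]
0.8 2.75 [ 1.14  0.65 -0.72  2.   -0.54  0.81 -2.61] [-0.  -0.2  0.  -0.  -0.1  0.2 -0.1]
```

View pics/above.png

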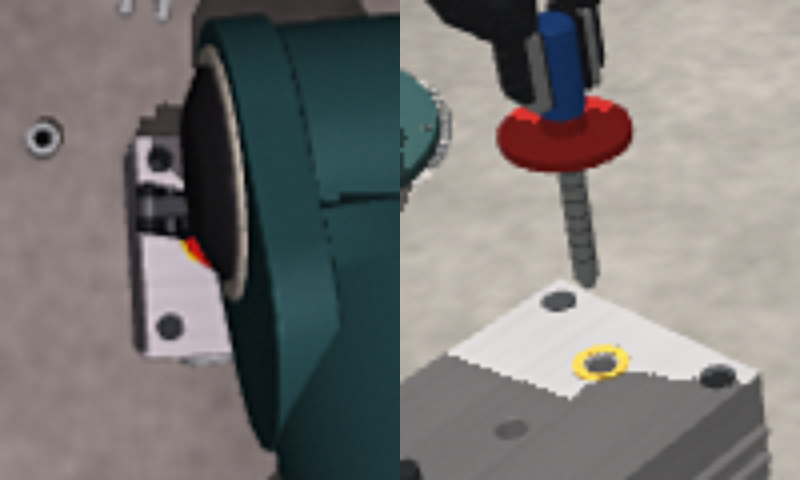

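```bash
python3 - <<'E'
from h import *
C=cams(); c=C["scene"]
def at(uv,z): return least_squares(lambda p:proj(c,[*p,z])[0]-uv,[.5,-.1]).x
print("ring scene-only",at([194.6,210.45],.11)," top-only",least_squares(lambda p:proj(C["top"],[*p,.11])[0]-[329.26,243.88],[.5,-.1]).x)
ee=get_state()["ee_pos"]; g=ee-[0,0,.155]; print("grasp",g)
print("proj handle/tip if vertical",proj(c,[g-[0,0,.003],g-[0,0,.12]]))
hb=blob(c,*BL,(286,140) if 0 else (185,137),20); print("blue",hb)
# rod axis: dark pixels vs bright floor, per row between collar and tip
im=cv2.cvtColor(c["img"],cv2.COLOR_RGB2GRAY)
pts=[]
for v in range(163,196):
    row=im[v,175:205].astype(int); k=np.where(row<110)[0]
    print(v,(175+k.min(),175+k.max(),round(175+k.mean(),1)) if len(k) else None)
print(at([191.9,190.5],g[2]-.12))
cv2.imwrite("pics/a2.png",cv2.resize(c["img"][120:225,150:240],None,fx=6,fy=5.7,interpolation=cv2.INTER_CUBIC)[:,:,::-1])
E
```

```text
ring scene-only [ 0.50517158 -0.10229428]  top-only [ 0.50187331 -0.09721294]
grasp [ 0.50326676 -0.09850642  0.28003631]
proj handle/tip if vertical [[182.90987008 134.05133538]
 [191.97482287 188.7074802 ]]
blue (array([185.36444444, 135.54222222]), array([179, 123,  12,  27, 225], dtype=int32))
163 (np.int64(185), np.int64(190), np.float64(187.5))
164 (np.int64(185), np.int64(190), np.float64(187.5))
165 (np.int64(185), np.int64(191), np.float64(188.0))
166 (np.int64(185), np.int64(191), np.float64(188.0))
167 (np.int64(185), np.int64(191), np.float64(188.0))
168 (np.int64(186), np.int64(191), np.float64(188.5))
169 (np.int64(186), np.int64(191), np.float64(188.5))
170 (np.int64(186), np.int64(191), np.float64(188.5))
171 (np.int64(186), np.int64(191), np.float64(188.5))
172 (np.int64(186), np.int64(192), np.float64(189.0))
173 (np.int64(186), np.int64(192), np.float64(189.0))
174 (np.int64(186), np.int64(192), np.float64(189.0))
175 (np.int64(187), np.int64(192), np.float64(189.5))
176 (np.int64(187), np.int64(192), np.float64(189.5))
177 (np.int64(187), np.int64(192), np.float64
[... 261 characters left out ...]
p.float64(190.5))
183 (np.int64(188), np.int64(193), np.float64(190.5))
184 (np.int64(188), np.int64(193), np.float64(190.5))
185 (np.int64(188), np.int64(193), np.float64(190.5))
186 (np.int64(189), np.int64(194), np.float64(191.5))
187 (np.int64(189), np.int64(194), np.float64(191.5))
188 (np.int64(189), np.int64(194), np.float64(191.5))
189 (np.int64(189), np.int64(193), np.float64(191.0))
190 (np.int64(190), np.int64(193), np.float64(191.5))
191 (np.int64(191), np.int64(192), np.float64(191.5))
192 None
193 (np.int64(183), np.int64(187), np.float64(185.0))
194 (np.int64(181), np.int64(188), np.float64(184.5))
195 (np.int64(181), np.int64(188), np.float64(184.5))
[ 0.50758502 -0.10261054]
```

```bash
cat >> h.py <<'E'
def press(xy,o,z0,z1,step,fmax,ov,v=.03,base=-2.4,dt=0):
    "lower grasp height z0->z1 in steps until upward force over fmax; returns last commanded z"
    z=z0; log=[]
    while z>z1+1e-6:
        z=max(z-step,z1); r.move_straight(tcp([*xy,z],o,ov),velocity=v)
        if dt: r.hold(dt)
        s=get_state(); f=s["force"]-[0,0,base]; log.append((round(s["t"],2),round(z*1e3,2),round((s["ee_pos"][2]-.155)*1e3,2),*np.round(f,1)))
        if f[2]>fmax: break
    return z,log
E
python3 - <<'E'
from h import *
o=tool(-np.pi/2); xy=[.5012,-.098]
r.move_straight(tcp([*xy,.238],o),velocity=.08)
s=get_state();print(s["t"],s["ee_pos"],s["force"])
z,l=press(xy,o,.238,.222,.0015,4,.155)
for e in l: print(*e)
print(get_state()["ee_pos"],get_state()["moment"])
E
```

```text
9.0667 [ 0.5013338  -0.09793889  0.39309471] [ 0.09793359 -0.3728414  -2.19555105]
9.32 236.5 236.7 -0.5 0.9 0.4
9.57 235.0 234.96 0.0 -0.6 -0.6
9.82 233.5 233.41 -0.7 -0.2 0.9
10.07 232.0 231.89 0.3 0.8 0.3
10.32 230.5 230.42 -1.0 -1.2 -0.2
10.57 229.0 228.92 -0.1 1.5 1.0
10.82 227.5 227.4 -0.3 -0.8 0.6
11.07 226.0 225.91 1.0 -0.3 0.8
11.32 224.5 224.41 0.6 0.5 -0.1
11.57 223.0 222.91 0.1 -0.2 -0.5
11.82 222.0 221.96 -0.3 -0.3 0.4
[ 0.50118766 -0.09798057  0.37695891] [-0.00043139  0.02518464 -0.05391568]
```

```bash
python3 - <<'E'
from h import *
o=tool(-np.pi/2); xy=[.5012,-.098]
z,l=press(xy,o,.222,.181,.002,11,.155)
if z<.1811: z,l2=press(xy,o,z,.160,.0006,14,.155); l+=l2
for e in l: print(*e)
print(get_state()["ee_pos"],get_state()["moment"])
E
```

```text
12.07 220.0 219.86 0.3 0.6 -0.6
12.32 218.0 217.87 0.3 -0.5 0.7
12.57 216.0 215.89 0.8 -0.8 0.0
12.82 214.0 213.86 1.7 0.1 -0.4
13.07 212.0 211.9 0.0 -0.3 -0.6
13.32 210.0 209.9 0.1 -0.2 0.3
13.57 208.0 207.89 0.4 0.1 0.1
13.82 206.0 205.88 1.0 0.7 -0.4
14.07 204.0 203.89 0.2 0.4 0.3
14.32 202.0 201.85 0.3 0.9 -0.4
14.57 200.0 199.88 0.4 0.3 0.3
14.82 198.0 197.87 -0.4 -0.3 0.2
15.07 196.0 195.88 -0.6 0.5 -0.3
15.32 194.0 193.87 0.3 -0.2 0.2
15.57 192.0 191.87 0.1 0.1 -0.1
15.82 190.0 189.89 -0.6 -1.0 0.9
16.07 188.0 187.89 0.1 0.6 0.4
16.32 186.0 185.87 -0.7 0.4 -0.2
16.57 184.0 183.89 -0.6 -0.1 0.7
16.82 182.0 181.88 -1.0 -0.2 -0.2
17.07 181.0 180.97 -1.1 0.5 -0.3
17.32 180.4 180.38 0.5 -0.8 -0.1
17.57 179.8 179.77 0.5 0.3 -0.0
17.82 179.2 179.24 -0.2 0.2 1.9
18.07 178.6 178.73 -0.3 0.1 4.4
18.32 178.0 178.05 0.2 -0.2 4.5
18.57 177.4 177.37 -0.1 0.2 4.0
18.82 176.8 176.75 0.0 0.0 4.6
19.07 176.2 176.14 -0.5 -0.3 4.6
19.32 175.6 175.55 0.8 -0.6 5.1
19.57 175.0 174.95 0.1 -0.6 4.8
19.82 174.4 174.36 0.5 -0.2 4.2
20.07 173.8 173.77 0.7 0.1 4.5
20.32 173.2 173.15 -0.1 -0.3 3.6
20.57 172.6 172.55 0.1 0.1 4.4
20.82 172.0 171.96 0.3 0.9 3.9
21.07 171.4 171.34 1.4 -0.2 3.6
21.32 170.8 170.74 0.3 -0.6 4.8
21.57 170.2 170.16 1.0 -0.6 4.8
21.82 169.6 169.56 1.4 -0.6 3.9
22.07 169.0 168.94 0.6 0.0 3.6
22.32 168.4 168.34 0.9 -0.2 4.1
22.57 167.8 167.8 0.5 -1.0 5.9
22.82 167.2 167.56 -0.6 -0.0 11.9
23.07 166.6 167.37 -1.1 0.6 18.6
[ 0.50163763 -0.09792036  0.32236665] [-0.0181367   0.44012288 -0.00184671]
```

```bash
python3 - <<'E'
from h import *
o=tool(-np.pi/2); xy=[.5012,-.098]
r.hold(.3); s=get_state();print(s["t"],s["force"],s["ee_pos"])
r.move_straight(tcp([*xy,.1675],o),velocity=.03)
print(get_state()["force"])
move_gripper(.42)
s=get_state();print(s["t"],s["force"],s["grip_width"])
r.move_straight(tcp([*xy,.190],o),velocity=.1)
t=.7;q=tool(-np.pi/2,t)
print(r.solve_ik(tcp([.5012-.0084,-.098,.172],q,.1734),q.as_quat()),r.solve_ik(tcp([.5012-.0084,-.098,.120],q,.1734),q.as_quat()))
C=cams()
cv2.imwrite("pics/rel.png",cv2.resize(C["scene"]["img"][110:250,120:260],None,fx=4,fy=4)[:,:,::-1])
s=get_state();print(s["t"],s["force"],s["ee_pos"])
E
```

```text
23.3667 [-2.08418958 -0.42929353 15.78587366] [ 0.5016235  -0.09792611  0.32236659]
[-0.83529339  0.46490469  6.19502675]
23.9167 [-0.14018447 -0.19246329 -0.06128283] 0.42289269255466616
[ 0.57149011  0.80380132 -0.74592174  1.49214971  0.39053741  1.75199938
 -1.84211214] [ 0.56344756  0.86926002 -0.7303619   1.51291588  0.42687574  1.67972386
 -1.85959585]
24.3917 [-0.67484236  0.67393203 -0.65680676] [ 0.50103846 -0.09810142  0.3446471 ]
```

View pics/rel.png

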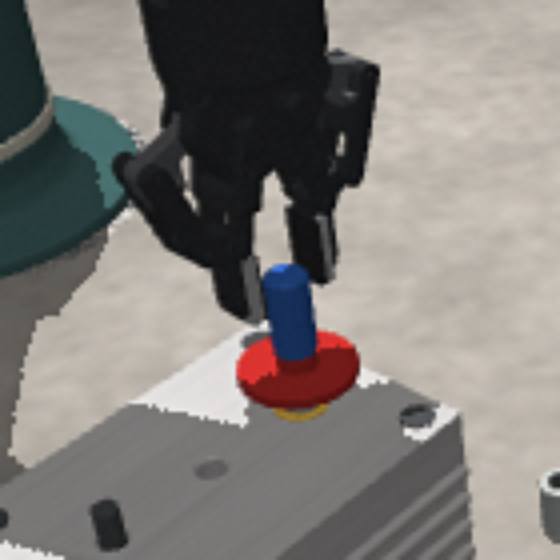

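```bash
python3 - <<'E'
from h import *
t=.7;q=tool(-np.pi/2,t); xy=[.5012-.0084,-.098]
r.move_straight(tcp([*xy,.172],q,.1734),q.as_quat(),velocity=.08)
s=get_state();print(s["t"],s["force"]); b=s["force"][2]
r.move_straight(tcp([*xy,.146],q,.1734),velocity=.05)
z,l=press(xy,q,.146,.128,.003,5,.1734,base=-.2)
if z<.1281: z,l2=press(xy,q,z,.104,.001,6,.1734,base=-.2); l+=l2
for e in l: print(*e)
C=cams()
cv2.imwrite("pics/col.png",cv2.resize(C["scene"]["img"][110:250,120:260],None,fx=4,fy=4)[:,:,::-1])
E
```

```text
25.925 [-0.44979143  0.72121055  0.53400087]
26.84 143.0 120.55 0.6 0.9 0.4
27.09 140.0 117.46 -0.1 -0.3 -0.3
27.34 137.0 114.42 0.3 0.0 0.2
27.59 134.0 111.42 0.3 0.4 0.7
27.84 131.0 108.4 0.4 -0.9 0.8
28.09 128.0 105.43 0.7 0.4 -0.2
28.34 127.0 104.61 -0.5 -0.3 0.8
28.59 126.0 103.58 -0.5 0.3 0.5
28.84 125.0 102.55 -0.7 -0.2 0.9
29.09 124.0 101.59 -0.2 -1.0 -0.0
29.34 123.0 100.53 1.5 0.2 0.4
29.59 122.0 99.56 0.8 0.6 -0.5
29.84 121.0 98.61 0.0 -0.3 1.9
30.09 120.0 97.92 0.4 -1.5 5.9
30.34 119.0 97.73 -0.6 -1.6 17.7
```

View pics/col.png

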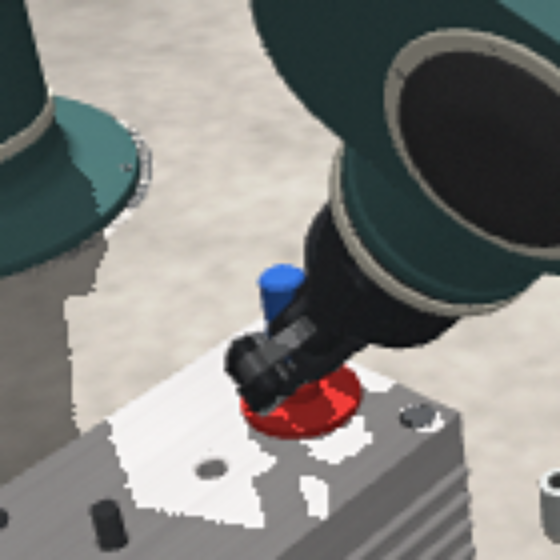

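```bash
python3 - <<'E'
from h import *
t=.7;q=tool(-np.pi/2,t); xy=[.5012-.0084,-.098]
r.hold(.25)
r.move_straight(tcp([*xy,.124],q,.1734),velocity=.02)
print(get_state()["force"])
r.move_straight(tcp([*xy,.22],q,.1734),velocity=.08)
s=get_state();print(s["t"],s["force"])
r.move_straight(tcp([xy[0]+.03,.14,.30],q,.1734),velocity=.2)
C=cams()
a=np.hstack([cv2.resize(C[n]["img"][v-60:v+60,u-50:u+50],None,fx=4,fy=4,interpolation=cv2.INTER_CUBIC) for n,(u,v) in dict(top=(329,244),scene=(195,195)).items()])
cv2.imwrite("pics/end.png",a[:,:,::-1])
print(get_state()["t"],"flush collar edge px",proj(C["scene"],cyl([.5055,-.102,.113],.03,.006)).min(0),proj(C["scene"],cyl([.5055,-.102,.113],.03,.006)).max(0))
print(blob(C["scene"],(0,150,60),(6,255,255),(195,208),25),blob(C["scene"],*YE,(195,210),25))
E
```

```text
[ 0.17175147  0.33582489 -0.08831056]
32.4417 [ 0.29607491 -0.12611406 -0.05194305]
33.9583 flush collar edge px [178.98455041 198.96999844] [210.05592902 220.08350546]
(array([194.92824074, 209.69907407]), array([180, 200,  30,  20, 432], dtype=int32)) None
```

View pics/end.png

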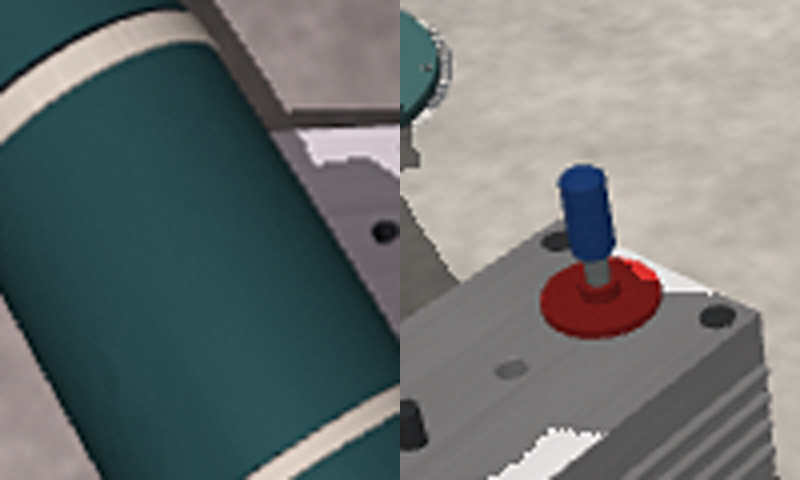

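```bash
python3 -c "
from h import *
r.hold(.3); print(get_state()['force']); finish_job()"
```

```text
[ 0.10516011 -0.42633389  0.119614  ]
the job is handed in; nothing more can be done
```

The job is handed in at about 34 s of the 54 s allowed. The gauge stands upright and released in the yellow-ringed bore, with its collar down flush on the head.

- **Tappet:** The rod went in without touching the rim. The tappet dragged at about 4–5 N above the gauge's weight, which is a little less than the stated 6–7 N. It moved about 11.7 mm, then stopped hard. The peak force was about 19 N, which puts the tip about 62 mm below the mouth.
- **Collar:** I pushed it down with the fingers tilted and straddling the handle. It met the head firmly, at about 18 N. In the last scene picture its edges are within about 1 pixel of where a flush collar should appear, and the yellow ring is hidden under it.
- **Last checks:** The arm was clear of the gauge, with only sensor noise on the wrist.
- **What disagreed or was not confirmed:**
  - The two cameras differed by about 3–5 mm on where the bore was, so I used their relative offsets and the force readings.
  - The arm blocked the top camera's view in the last picture, so the final state is confirmed by the scene camera only.
  - I did not measure whether the other objects had moved. I felt no contact with any of them.

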